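Open the push-and-turn cap of a clamped degreaser jug

ROBOT

A 7-joint arm with a two-finger parallel gripper is mounted at the origin on the work surface. World frame = base frame: x ahead of the robot, y to its left, z up, the work surface at z = 0. Lengths are in m, angles in rad, forces in N, time in s.
With the tool pointing down it reaches from about 0.425 to 0.875 m from the base axis. Payload 4.7 kg.
Tool frame: the origin (TCP) lies at the very end of the fingers, on their centre line; the grasp point (between the pads) lies 19 mm behind it (ctrl.grasp_offset is the distance from the TCP to the grasp point, in m); z points along the fingers, y is the direction in which the jaws open and shut (so a half turn about z gives the same grasp; the last joint's range is limited). The gripper opens to 87 mm and grips with 3 to 60 N. Pads are 19 mm wide; open, the fingers measure 117 mm over their backs; the gripper's body (75 mm by 190 mm) begins 51 mm behind the grasp point.
Start: joints at [-1.3, 0.321, -0.07, 1.45, 0.023, 1.371, -0.057], TCP at [0.165, 0.629, 0.223] pointing down, gripper open.
Joint ranges: [-2.86, 2.86], [-0.3, 2.09], [-1.38, 1.24], [0.06, 2.45], [-1.56, 4.7], [0.09, 2.05], [-2.69, 2.69]. Speed limits (rad/s): [2.57, 2.57, 3.14, 3.14, 3.14, 3.14, 3.14].

INTERFACE

Orientations are given as a rotation vector (axis times angle).
In Python, from bench import ctrl gives the robot as it stands.
- The arm moves only by the shell command python3 -m creep 'ROWS' [FORCE]. ROWS is JSON, a list that holds one entry, the list of rows, each a list of 7 numbers: the opening, from 0 (shut) to 1 (fully open), then the shift along the tool's x, y, z in mm, then the turn, a rotation vector about the tool's x, y, z in rad. In form: [[[grip, dx, dy, dz, rx, ry, rz], ...]]. A call has 1 to 5 rows; each row is the pose to reach, as a shift and turn from the pose commanded when the call began, along the tool's axes at that moment; what a row does not reach only later rows make up. A row lasts 1/10 s, in which the tool goes at most 50 mm and 8.59 degrees, less where a joint would pass 70% of its speed; a pose out of reach is approached as far as the arm can. A call with a gripper value outside its range is refused whole. The fingers move at their own pace and stop on an object; FORCE is the grip in N (left out, the last holds). Time passes only in rows, so rows that repeat a pose let the fingers close. It gives the time, the measured TCP pose, the force and the opening at its end, in the units of the state.
- ctrl.get_state(): the state, without advancing time (a new reading comes with each control period).
- ctrl.get_image(name): name is "scene" or "top" or "wrist"; returns the picture (384x512x3 uint8, red, green, blue); there is no depth.
- ctrl.camera_params(name): a dict with "K" (3x3 intrinsics, pixels), "k1" (the pictures are not rectified: a ray, as slopes to the right and down, at radius r is drawn at 1 + k1 r^2 times it, then the intrinsics apply), "pose" (4x4, takes a point from camera to world coordinates). Camera axes: x right, y down, z forward; pixel columns grow to the right and rows downward; lengths in m; the calibration is good to about 2 mm. A picture is of the moment at which its call begins: read the wrist's pose just before it. camera_params takes no time and is no camera call; for the wrist camera it gives the pose at the moment of the call.
- ctrl.close_job(): hands the job in, once; it reports no verdict.
The state is a dict: "time": time; "joint_positions": joint angles; "qd": joint speeds; "joint_torque": joint torques, N m; "position": TCP position; "tool_rot": TCP orientation; "ft_force": force on the tool from outside, world axes, zero at the start; "torque": the same for the moment, N m; "grip_width": opening from 0.0 (shut) to 1.0 (fully open).
Only numpy, scipy, OpenCV 4.12 (cv2) and the standard library are available. Lean on these libraries where they do the work, as an engineer would, in place of code of your own. Each camera call takes 0.05 s, during which the arm holds its last target. There are 200 camera calls.

TASK

Clamp the square white jug in the bench holder: slide the holder's jaw shut by its black handle until it presses the jug snugly against the fixed jaw, and leave it clamped. Then open the jug's safety cap: push the cap down, twist it about a quarter turn anticlockwise while it is down, lift it straight off and finish while still holding it level in the gripper, about 5 cm above the jug's neck. Keep the jug standing upright and leave the other things on the bench where they are.

Things in the scene. Friction and masses are not known exactly. Their poses are not given: they have to be found in the camera images.
- holder: bench holder, fixed to the bench: dark steel base plate 110 mm (own x) by 280 mm (own y), 10 mm thick, on which jug and jaws stand in a row along own y. Origin at bench level; the plate runs from own y = -110 to +170 mm. z up
- fixed_jaw: steel fixed jaw at the holder's own -y end, 90 mm wide, 60 mm high; origin at the foot of its clamping face, on the plate; axes as the holder's; the jug is pressed against it towards own -y
- jaw (a joint): travel of the sliding steel jaw (80 mm wide, 55 mm high) in m: 0 = fully open, grows as it closes towards the holder's own -y (at most 0.07). Its face plate meets the clamped jug at about 0.050 and is sprung: it gives 6 mm at 1.5 N/mm, so 0.053 to 0.056 is snug. Sliding takes 10 N (shoving the jug along adds up to 4 N, full press 19 N in all); the jaw stays where it is left
- jaw_face (a point): middle of the sliding jaw's sprung face plate, about 40 mm above bench; axes as the holder's
- jaw_handle (a point): gripping point in the black upright handle of the sliding jaw, 85 mm behind (own +y of) the jaw face: 16 mm thick along own x, 30 mm long along own y, its top is 17 mm above this point and its foot (the carriage, 60 by 45 mm) 49 mm below it. Axes as the holder's. Pinch it across own x from above
- jug: loose white square plastic jug, 80 by 80 mm, 135 mm tall plus a sloped shoulder to 149 mm and a neck, about 0.45 kg, standing on the holder's plate between the jaws, 4 to 10 mm off the fixed jaw; origin under its centre, z up
- jug_seat (a point): point on the neck's axis, 172 mm above the jug's underside, where the cap's origin lies while closed; axes as the jug's. A spring there pushes the cap up with 6 N, 0.8 N more per mm. Press the cap 3 mm or more to pass its catch (6.5 mm is the bottom); while down it turns anticlockwise from above (clockwise is blocked). It lifts off when turned 50 to 130 degrees, best 75 to 90
- cap: black round ribbed safety cap on the jug, 54 mm across, 32 mm tall; origin at the centre of its lower rim (about 182 mm above the bench while closed, 23 mm above the jug's shoulder), z up; its x axis is along the jug's x when closed. It grips at any yaw. The cap weighs 40 g
- grind_wheel: bystander: grey grinding wheel lying flat, 100 mm across, 16 mm thick; origin under its centre
- wrench: bystander: steel open-ended wrench lying flat; origin underneath its middle
- mallet: bystander: hammer lying on its side; origin underneath it
- bearing: bystander: steel bearing ring lying flat, 56 mm across, 16 mm high; origin under its centre
- oil_bottle: bystander: round black oil bottle, 56 mm across, 150 mm tall, standing; origin under its centre
- pulley: bystander: aluminium pulley, 70 mm across, 36 mm high; origin under its centre
- screwdriver: bystander: screwdriver lying flat; origin underneath it
There are look-alikes about, which are no part of the job. Leave any blue or pink look-alike of the jug alone.

How it is judged:
On the way, in this order (a step that is already met when the one before it is completed fails the run):
1. the jaw presses the jug against the fixed jaw (contact force between jaw and jug above 2 N and contact force between fixed_jaw and jug above 0.5 N), for 0.1 s.
2. the cap is pressed down past its catch, not yet twisted (contact force between each of jaw, fixed_jaw and jug above 0.3 N and z of cap in the frame of jug_seat below -0.0025 m and angle between the x axis of cap and the x axis of jug, either way round below 0.25 rad and contact force between cap and the fingers above 1 N), for 0.05 s.
3. the cap is twisted more than 40 degrees while still on the neck (angle between the x axis of cap and the x axis of jug, either way round above 0.7 rad and z of cap in the frame of jug_seat below 0.006 m), for 0.05 s.
At the end, for the whole second after the job is handed in: The cap is held level (within 15 degrees) and still in the fingers, 25 to 120 mm above its closed place and within 40 mm of the neck's axis, touching nothing of the jug; the jug stands upright on the holder's plate, still touched and pressed by both jaws (over 0.3 N each) (contact force between each of jaw, fixed_jaw and jug above 0.3 N and z of cap in the frame of jug_seat between 0.025 and 0.12 m and horizontal distance between cap and jug_seat below 0.04 m and angle between cap's own z axis and vertical below 0.26 rad and contact force between cap and the fingers above 1 N and not (contact force between cap and jug above 0.05 N) and linear speed of cap below 0.03 m/s and angle between jug's own z axis and vertical below 0.06 rad and linear speed of jug below 0.02 m/s and horizontal distance between jug and fixed_jaw below 0.06 m and z of jug in the frame of fixed_jaw below 0.004 m); the arm keeps its last pose, push and grip.
It fails at once if the jug is tipped (angle between jug's own z axis and vertical above 0.2 rad).
It fails at once if another thing on the bench is moved more than 30 mm (distance of any of grind_wheel, wrench, mallet, bearing, oil_bottle, pulley, screwdriver from where it was at the start of the episode above 0.03 m).
It also fails if it takes over 51 s, if anything falls off the work surface, if the arm or the gripper's body presses on something with over 40 N, if the wrist force passes 120 N, or if a joint passes its speed limit or range.

## Working session

There is one attempt and no reset: what is moved stays moved. The work goes in short steps, Python scripts to look and compute and a shell command to move; the robot and the scene stay as the last step left them, time stands still between calls to the robot, and variables do not carry over. Pictures are saved under pics/ and viewed, about 8 in all and at most 12, crops included, and the job is handed in when it is done.

```bash
ls; mkdir -p pics; python3 - <<'E'
from bench import ctrl
import cv2,numpy as np
s=ctrl.get_state();print({k:np.round(v,3) for k,v in s.items()})
a=ctrl.get_image("scene");b=ctrl.get_image("top")
cv2.imwrite("pics/s0.png",cv2.cvtColor(a,4));cv2.imwrite("pics/t0.png",cv2.cvtColor(b,4))
for n in("scene","top","wrist"):
  p=ctrl.camera_params(n);print(n,np.round(p["K"],1).tolist(),p["k1"],np.round(p["pose"],3).tolist())
E
```

```text
pics
{'time': np.float64(0.0), 'joint_positions': array([-1.3  ,  0.322, -0.07 ,  1.452,  0.023,  1.371, -0.057]), 'qd': array([ 0.001,  0.   , -0.001, -0.002, -0.   , -0.002,  0.   ]), 'joint_torque': array([-0.0000e+00, -4.9128e+01, -4.0400e-01, -3.1253e+01, -6.4000e-02,
        4.4000e-02,  0.0000e+00]), 'position': array([0.165, 0.628, 0.221]), 'tool_rot': array([-4.020e-01, -3.116e+00,  3.000e-03]), 'ft_force': array([-0.232, -0.052, -0.136]), 'torque': array([-0.044,  0.006, -0.009]), 'grip_width': np.float64(0.999)}
scene [[350.7, 0.0, 258.7], [0.0, 350.7, 198.3], [0.0, 0.0, 1.0]] -0.1051563422994545 [[-0.48, 0.636, -0.604, 1.148], [0.877, 0.333, -0.346, 0.362], [-0.019, -0.696, -0.718, 0.895], [0.0, 0.0, 0.0, 1.0]]
top [[412.7, 0.0, 254.4], [0.0, 412.7, 186.5], [0.0, 0.0, 1.0]] -0.12743851798960684 [[0.01, -0.985, 0.173, 0.311], [-1.0, -0.014, -0.022, 0.018], [0.024, -0.173, -0.985, 1.174], [0.0, 0.0, 0.0, 1.0]]
wrist [[272.5, 0.0, 253.4], [0.0, 272.5, 193.4], [0.0, 0.0, 1.0]] -0.05342743207081746 [[0.254, 0.939, 0.233, 0.102], [0.967, -0.246, -0.063, 0.646], [-0.001, 0.242, -0.97, 0.384], [0.0, 0.0, 0.0, 1.0]]
```

View pics/s0.png

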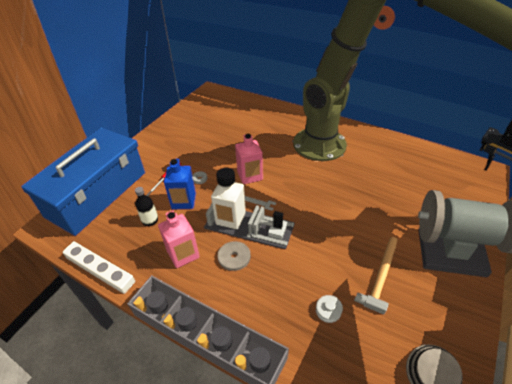

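View pics/t0.png

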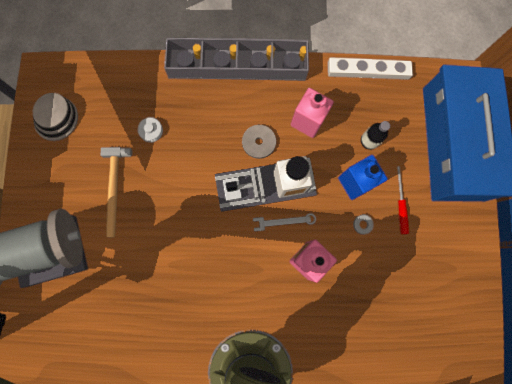

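The scene and top views show the white jug at top pixel (295,175) with its cap at (297,168). The sliding jaw is on the left, with its handle near (233,187). The holder's own +y is roughly world +y, tilted slightly. I'll zoom in.

```bash
cat > h.py <<'E'
import cv2,numpy as np
from bench import ctrl
def ray(cam,uv,z,P=None):
    p=P or ctrl.camera_params(cam);K=np.array(p["K"]);T=np.array(p["pose"])
    d=np.array([(uv[0]-K[0,2])/K[0,0],(uv[1]-K[1,2])/K[1,1]]);x=d.copy()
    for _ in range(30): x=d/(1+p["k1"]*(x@x))
    r=T[:3,:3]@np.array([*x,1]);return T[:3,3]+r*(z-T[2,3])/r[2]
def proj(cam,X,P=None):
    p=P or ctrl.camera_params(cam);K=np.array(p["K"]);T=np.array(p["pose"])
    c=T[:3,:3].T@(np.array(X)-T[:3,3]);x=c[:2]/c[2];x=x*(1+p["k1"]*(x@x));return K[:2,:2]@x+K[:2,2]
E
python3 - <<'E'
import cv2
a=cv2.imread("pics/t0.png")[135:225,205:325]
cv2.imwrite("pics/t0c.png",cv2.resize(a,None,fx=6,fy=6,interpolation=cv2.INTER_CUBIC))
E
```

```text
(no output)
```

View pics/t0c.png

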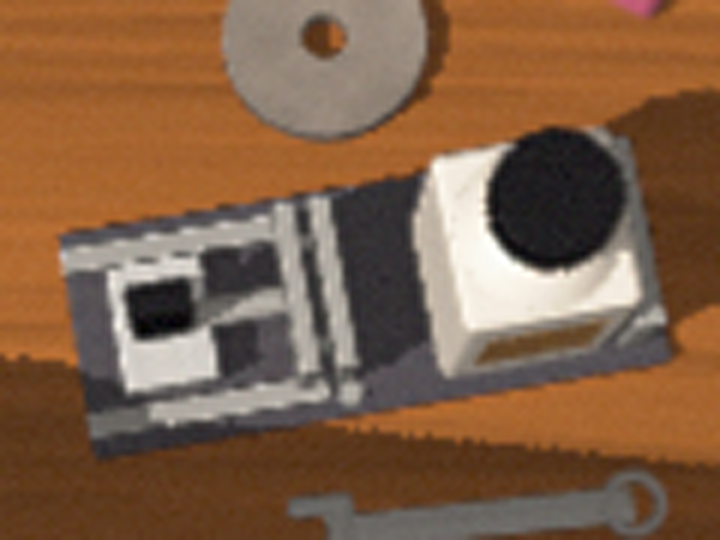

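The crop shows the plate's left corners at (62,237) and (97,455) and its bottom right corner at (675,355). The cap top is centred at (555,197) and the handle top at about (160,306). Next I'll get the same points in the scene view so I can triangulate.

```bash
python3 - <<'E'
from h import *
f=lambda u,v:(u/6+205-.42,v/6+135-.42)
for n,uv,z in[("LT",(62,237),.01),("LB",(97,455),.01),("RB",(675,355),.01),("cap",(555,197),.214),("capL",(487,197),.214),("capR",(625,197),.214),("hnd",(158,305),.09),("hnd",(158,305),.11),("hnd",(158,305),.12)]:
  print(n,z,np.round(ray("top",f(*uv),z),4))
a=cv2.imread("pics/s0.png")[160:260,195:305]
cv2.imwrite("pics/s0c.png",cv2.resize(a,None,fx=6,fy=6,interpolation=cv2.INTER_CUBIC))
E
```

```text
LT 0.01 [0.55   0.1064 0.01  ]
LB 0.01 [0.4451 0.0871 0.01  ]
RB 0.01 [ 0.4967 -0.1881  0.01  ]
cap 0.214 [ 0.5273 -0.1048  0.214 ]
capL 0.214 [ 0.5268 -0.0775  0.214 ]
capR 0.214 [ 0.5278 -0.1329  0.214 ]
hnd 0.09 [0.5033 0.0568 0.09  ]
hnd 0.11 [0.4997 0.0561 0.11  ]
hnd 0.12 [0.498  0.0558 0.12  ]
```

View pics/s0c.png

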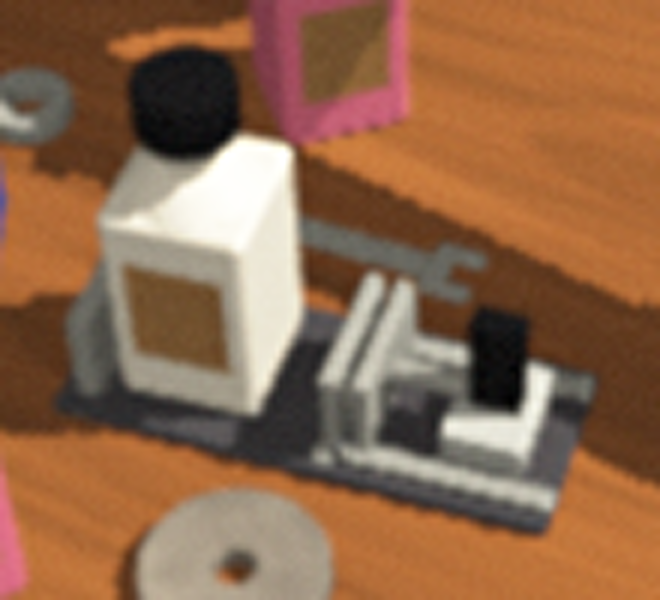

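```bash
python3 - <<'E'
from h import *
f=lambda u,v:(u/6+205-.42,v/6+135-.42); g=lambda u,v:(u/6+195-.42,v/6+160-.42)
ii=lambda p:np.round(((p[0]+.42-195)*6,(p[1]+.42-160)*6))
for z in(.08,.09,.1,.11):print(z,ray("top",f(158,305),z)[:2],ii(proj("scene",ray("top",f(158,305),z))))
for n,uv,z in[("plateR",(597,378),.01),("plateB",(545,533),.01),("plateL",(60,402),.01),("captop",(183,75),.214)]:
  print(n,np.round(ray("scene",g(*uv),z),4))
# jug top-front corners, z=.145
for uv in[(103,222),(240,245),(295,150)]:print("jug",np.round(ray("scene",g(*uv),.145),4))
for uv in[(465,350),(642,305),(605,130),(432,158)]:print("jugtop",np.round(ray("top",f(*uv),.145),4))
E
```

```text
0.08 [0.50506496 0.05719929] [496. 343.]
0.09 [0.50329009 0.05684372] [498. 328.]
0.1 [0.50151522 0.05648815] [499. 312.]
0.11 [0.49974034 0.05613258] [500. 296.]
plateR [0.4467 0.0913 0.01  ]
plateB [0.554  0.1114 0.01  ]
plateL [ 0.5991 -0.1607  0.01  ]
captop [ 0.5267 -0.1057  0.214 ]
jug [ 0.576 -0.129  0.145]
jug [ 0.5576 -0.0596  0.145 ]
jug [ 0.4863 -0.0699  0.145 ]
jugtop [ 0.4761 -0.0749  0.145 ]
jugtop [ 0.4965 -0.1504  0.145 ]
jugtop [ 0.5727 -0.1355  0.145 ]
jugtop [ 0.5591 -0.0609  0.145 ]
```

Both views agree:

| Item | Measured | Expected |
|---|---|---|
| Plate length | 280 mm | 280 mm |
| Cap position | (0.527, -0.105) | – |
| Cap diameter | 55 mm | 54 mm |
| Handle position | (0.503, 0.057) | – |
| Handle top height | about 0.097 m | – |
| Holder yaw | about 10.5° | – |

I'll write a delta helper and start moving.

```bash
cat > d.py <<'E'
# usage: d.py x y z yawdeg(of tool x)  -> delta in tool frame
import sys,numpy as np
from scipy.spatial.transform import Rotation as R
from bench import ctrl
x,y,z,a=map(float,sys.argv[1:]);s=ctrl.get_state();r=R.from_rotvec(s["tool_rot"]);a=np.radians(a)
c,q=np.cos(a),np.sin(a);t=R.from_matrix(np.array([[c,q,0],[q,-c,0],[0,0,-1]]))
X=r.as_matrix()[:,0]
print("t",round(float(s["time"]),2),"pos",np.round(s["position"],4),"yaw",np.round(np.degrees(np.arctan2(X[1],X[0])),1),"F",np.round(s["ft_force"],1),"w",round(float(s["grip_width"]),3))
print("d mm",np.round(r.inv().apply(np.array([x,y,z])-s["position"])*1000,1),"rot",np.round((r.inv()*t).as_rotvec(),3))
E
python3 -m creep '[[[1,-472,-466,0,0,0,1.13],[1,-472,-466,0,0,0,1.13],[1,-472,-466,0,0,0,1.13],[1,-472,-466,0,0,0,1.13],[1,-472,-466,0,0,0,1.13]]]'
python3 d.py 0.503 0.057 0.16 100.5
```

```text
time: 0.6
position: [0.2932, 0.4115, 0.2222]
tool_rot: [-1.524, -2.747, 0.001]
ft_force: [1.5, -0.5, 0.1]
grip_width: 0.998
t 0.6 pos [0.2932 0.4115 0.2222] yaw 122.0 F [ 1.5 -0.5  0.1] w 0.998
d mm [-411.8   -9.7   62.2] rot [-0.     0.     0.375]
```

```bash
python3 -m creep '[[[1,-412,-10,0,0,0,0.375],[1,-412,-10,0,0,0,0.375],[1,-412,-10,0,0,0,0.375],[1,-412,-10,0,0,0,0.375],[1,-412,-10,0,0,0,0.375]]]' >/dev/null
python3 d.py 0.503 0.057 0.20 100.5
```

```text
t 1.1 pos [0.4215 0.1971 0.2224] yaw 100.8 F [0.5 0.1 0.2] w 0.997
d mm [-153.    53.7   22.4] rot [ 0.    -0.     0.006]
```

```bash
python3 -m creep '[[[1,-153,54,22,0,0,0],[1,-153,54,22,0,0,0],[1,-153,54,22,0,0,0],[1,-153,54,22,0,0,0],[1,-153,54,22,0,0,0]]]' >/dev/null
python3 d.py 0.503 0.057 0.063 100.5
python3 - <<'E'
from h import *
p=ctrl.camera_params("wrist");a=ctrl.get_image("wrist");print(np.round(p["pose"],4).tolist())
cv2.imwrite("pics/w1.png",cv2.cvtColor(a,4))
E
```

```text
t 1.6 pos [0.5032 0.0559 0.2   ] yaw 100.5 F [-0.7  0.4  0.6] w 0.998
d mm [  1.2   0.2 137. ] rot [-0.001  0.001 -0.   ]
[[0.9833, 0.1766, 0.0431, 0.4916], [0.1818, -0.954, -0.2384, 0.1211], [-0.001, 0.2423, -0.9702, 0.3624], [0.0, 0.0, 0.0, 1.0]]
```

View pics/w1.png

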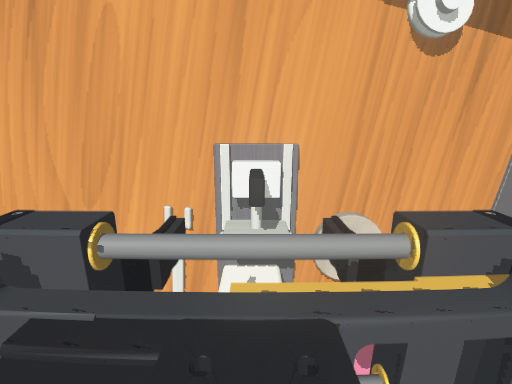

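The wrist view shows the handle at (257,188), and the plate end runs square to the image, so the yaw is right. I'll check the handle's x.

```bash
python3 - <<'E'
from h import *
for uv,z in[((257,172),.097),((257,188),.097),((257,206),.097),((215,145),.01),((298,145),.01)]:print(uv,np.round(ray("wrist",uv,z),4))
for X in[(.503,.057,.097),(.503,.0559,.097)]:print(proj("wrist",X))
E
python3 -m creep '[[[1,1,1,70,0,0,0],[1,1,1,70,0,0,0],[1,1,1,110,0,0,0],[1,1,1,110,0,0,0]]]'
python3 d.py 0.503 0.057 0.063 100.5
```

```text
(257, 172) [0.5021 0.0806 0.097 ]
(257, 188) [0.5052 0.0647 0.097 ]
(257, 206) [0.5087 0.0463 0.097 ]
(215, 145) [0.4464 0.091  0.01  ]
(298, 145) [0.5509 0.1107 0.01  ]
[253.41397398 194.98991195]
[253.21154549 196.03043689]
time: 2.05
position: [0.4988, 0.0619, 0.0862]
tool_rot: [-1.994, -2.42, 0.012]
ft_force: [0.2, 0.7, 0.0]
grip_width: 1.001
t 2.05 pos [0.4988 0.0619 0.0862] yaw 101.0 F [0.2 0.7 0. ] w 1.001
d mm [-5.6  3.5 23.2] rot [-0.01   0.     0.009]
```

```bash
python3 d.py 0.506 0.059 0.062 100.5; python3 -m creep '[[[1,-6,6,0,0,0,0.01],[1,-4,6,24,0,0,0.01],[1,-4,6,24,0,0,0.01]]]'
python3 d.py 0.506 0.059 0.062 100.5
```

```text
t 2.05 pos [0.4988 0.0619 0.0862] yaw 101.0 F [0.2 0.7 0. ] w 1.001
d mm [-4.2  6.8 24.1] rot [-0.01   0.     0.009]
time: 2.35
position: [0.5103, 0.058, 0.0668]
tool_rot: [-2.013, -2.411, 0.001]
ft_force: [0.0, -0.4, -1.1]
grip_width: 0.998
t 2.35 pos [0.5103 0.058  0.0668] yaw 100.3 F [ 0.  -0.4 -1.1] w 0.998
d mm [ 1.7 -4.   4.8] rot [-0.001 -0.    -0.004]
```

```bash
python3 -m creep '[[[1,0,-4,2,0,0,0],[1,0,-4,2,0,0,0]]]' >/dev/null; python3 d.py 0.506 0.059 0.062 100.5
python3 -m creep '[[[0,0,0,0,0,0,0],[0,0,0,0,0,0,0],[0,0,0,0,0,0,0],[0,0,0,0,0,0,0],[0,0,0,0,0,0,0]]]' 30; python3 d.py 0.506 0.059 0.062 100.5
```

```text
t 2.55 pos [0.5068 0.0569 0.0659] yaw 100.3 F [ 0.5 -0.3 -0. ] w 1.004
d mm [ 2.2 -0.4  3.9] rot [ 0.002 -0.001 -0.004]
time: 3.05
position: [0.5064, 0.0567, 0.0646]
tool_rot: [2.014, 2.411, 0.0]
ft_force: [0.4, -0.2, 0.3]
grip_width: 0.634
t 3.05 pos [0.5064 0.0567 0.0646] yaw 100.3 F [ 0.4 -0.2  0.3] w 0.634
d mm [2.3 0.  2.6] rot [ 0.    -0.    -0.004]
```

```bash
for i in 1 2; do python3 -m creep '[[[0,0,0,0,0,0,0],[0,0,0,0,0,0,0],[0,0,0,0,0,0,0],[0,0,0,0,0,0,0],[0,0,0,0,0,0,0]]]' >/dev/null; python3 d.py 0.506 0.059 0.062 100.5;done
```

```text
t 3.55 pos [0.506  0.0567 0.0645] yaw 100.3 F [ 0.4 -0.   4.8] w 0.179
d mm [2.3 0.5 2.5] rot [-0.001 -0.    -0.004]
t 4.05 pos [0.506  0.0566 0.0645] yaw 100.3 F [-3.6 -0.4  2.9] w 0.181
d mm [2.3 0.4 2.5] rot [-0.001 -0.    -0.004]
```

The handle is gripped: 15.7 mm opening against 16 mm nominal. Now I'll slide along -tool x.

```bash
python3 -m creep '[[[0,-3,0,0,0,0,0],[0,-6,0,0,0,0,0],[0,-10,0,0,0,0,0],[0,-15,0,0,0,0,0],[0,-20,0,0,0,0,0]]]' 45 >/dev/null; python3 d.py 0.506 0.0566 0.0645 100.5
python3 -m creep '[[[0,-5,0,0,0,0,0],[0,-10,0,0,0,0,0],[0,-14,0,0,0,0,0],[0,-17,0,0,0,0,0],[0,-20,0,0,0,0,0]]]' >/dev/null; python3 d.py 0.506 0.0566 0.0645 100.5
```

```text
t 4.55 pos [0.5087 0.0418 0.0645] yaw 100.4 F [-5.5 10.7  5.1] w 0.181
d mm [15.1 -0.   0.1] rot [-0.001 -0.006 -0.001]
t 5.05 pos [0.5123 0.0219 0.0645] yaw 100.4 F [-6.2  9.2  4.1] w 0.179
d mm [35.3  0.   0.3] rot [-0.001 -0.006 -0.002]
```

```bash
python3 -m creep '[[[0,-2,0,0,0,0,0],[0,-4,0,0,0,0,0],[0,-6,0,0,0,0,0],[0,-8,0,0,0,0,0],[0,-8,0,0,0,0,0]]]' >/dev/null; python3 d.py 0.506 0.0566 0.0645 100.5
for i in 1 2 3; do python3 -m creep '[[[0,-1,0,0,0,0,0],[0,-2,0,0,0,0,0],[0,-2,0,0,0,0,0]]]' >/dev/null; python3 d.py 0.506 0.0566 0.0645 100.5; done
```

```text
t 5.55 pos [0.5136 0.0147 0.0645] yaw 100.4 F [-6.  10.5  5.7] w 0.179
d mm [42.6  0.   0.3] rot [-0.002 -0.007 -0.002]
t 5.85 pos [0.5139 0.0133 0.0645] yaw 100.4 F [-6.3 11.2  5.3] w 0.178
d mm [44.   0.1  0.4] rot [-0.002 -0.008 -0.001]
t 6.15 pos [0.5143 0.0114 0.0645] yaw 100.4 F [-6.8 11.9  5.3] w 0.182
d mm [46.   0.1  0.4] rot [-0.002 -0.008 -0.001]
t 6.45 pos [0.5146 0.0094 0.0645] yaw 100.4 F [-7.2 11.7  5.9] w 0.178
d mm [48.   0.1  0.4] rot [-0.002 -0.008 -0.001]
```

```bash
for i in 1 2 3; do python3 -m creep '[[[0,-1,0,0,0,0,0],[0,-2,0,0,0,0,0],[0,-2,0,0,0,0,0]]]' >/dev/null; python3 d.py 0.506 0.0566 0.0645 100.5; done
```

```text
t 6.75 pos [0.5149 0.0077 0.0645] yaw 100.4 F [-7.5 12.1  6.4] w 0.182
d mm [49.7  0.1  0.4] rot [-0.002 -0.008 -0.001]
t 7.05 pos [0.5151 0.0065 0.0645] yaw 100.5 F [-7.7 13.9  5.7] w 0.179
d mm [50.9  0.1  0.5] rot [-0.002 -0.009 -0.001]
t 7.35 pos [0.5153 0.0054 0.0645] yaw 100.5 F [-8.3 15.5  6.8] w 0.179
d mm [52.   0.2  0.5] rot [-0.002 -0.01  -0.   ]
```

```bash
for i in 1 2; do python3 -m creep '[[[0,-1,0,0,0,0,0],[0,-2,0,0,0,0,0],[0,-2,0,0,0,0,0]]]' >/dev/null; python3 d.py 0.506 0.0566 0.0645 100.5; done
```

```text
t 7.65 pos [0.5155 0.0043 0.0645] yaw 100.5 F [-8.1 16.6  6.9] w 0.181
d mm [53.2  0.2  0.6] rot [-0.002 -0.011  0.   ]
t 7.95 pos [0.5155 0.0042 0.0645] yaw 100.6 F [-8.9 19.9  7.7] w 0.18
d mm [53.3  0.2  0.7] rot [-0.003 -0.014  0.001]
```

Force is now about 20 N and travel has stopped at 53.3 mm, so the jaw is fully pressed. I'll unload, release and rise.

```bash
python3 -m creep '[[[0,2,0,0,0,0,0],[0,3,0,0,0,0,0],[0,3,0,0,0,0,0]]]' >/dev/null; python3 d.py 0.506 0.0566 0.0645 100.5
for i in 1 2; do python3 -m creep '[[[1,0,0,0,0,0,0],[1,0,0,0,0,0,0],[1,0,0,0,0,0,0],[1,0,0,0,0,0,0],[1,0,0,0,0,0,0]]]' >/dev/null;done;  python3 d.py 0.527 -0.105 0.26 100.5
python3 -m creep '[[[1,0,0,-50,0,0,0],[1,0,0,-100,0,0,0],[1,0,0,-150,0,0,0],[1,0,0,-195,0,0,0],[1,0,0,-195,0,0,0]]]'; python3 d.py 0.527 -0.105 0.26 100.5
python3 - <<'E'
from h import *
for n in("top","scene"):
  a=ctrl.get_image(n);cv2.imwrite(f"pics/{n}2.png",cv2.cvtColor(a,4))
p=ctrl.camera_params("wrist");a=ctrl.get_image("wrist");cv2.imwrite("pics/w2.png",cv2.cvtColor(a,4))
a=cv2.imread("pics/top2.png")[130:220,220:330];b=cv2.imread("pics/scene2.png")[160:250,200:310]
cv2.imwrite("pics/c2.png",np.vstack([cv2.resize(q,(660,540)) for q in(a,b)])[::1] if 0 else np.hstack([cv2.resize(q,(396,324),interpolation=cv2.INTER_CUBIC) for q in(a,b)]))
E
```

```text
t 8.25 pos [0.5155 0.0042 0.0645] yaw 100.5 F [-7.4 15.8  6. ] w 0.181
d mm [53.3  0.2  0.5] rot [-0.002 -0.01  -0.   ]
t 9.25 pos [ 0.5172 -0.0033  0.0646] yaw 100.3 F [1.1 0.2 0.7] w 0.968
d mm [-101.8   -8.5 -195.4] rot [ 0.    -0.    -0.004]
time: 9.75
position: [0.5208, -0.0034, 0.2664]
tool_rot: [2.01, 2.405, 0.015]
ft_force: [0.5, -0.4, -1.1]
grip_width: 0.998
t 9.75 pos [ 0.5208 -0.0034  0.2664] yaw 100.2 F [ 0.5 -0.4 -1.1] w 0.998
d mm [-101.1  -12.1    6.1] rot [ 0.012 -0.001 -0.004]
```

View pics/c2.png

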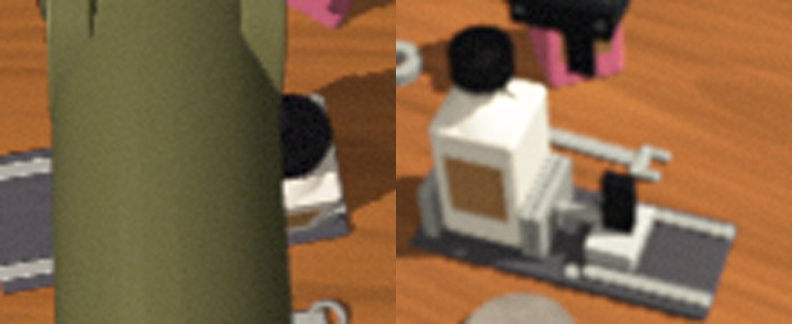

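The jug is upright, with the jaw face pressed against it and the fixed jaw behind it. The cap is in the scene view at about (223,172). I'll measure how far it shifted.

```bash
python3 - <<'E'
from h import *
def cen(f):
  a=cv2.cvtColor(cv2.imread(f),6)[162:190,210:240];m=(a<60).astype(np.uint8)
  n,l,s,c=cv2.connectedComponentsWithStats(m);i=1+np.argmax(s[1:,4]);return c[i]+[210,162],s[i]
o=cen("pics/s0.png");n=cen("pics/scene2.png");print(o,n)
for q in(o[0],n[0]):print(np.round(ray("scene",q,.198),4))
E
```

```text
(array([225.18481848, 176.51155116]), array([  6,   6,  20,  19, 303], dtype=int32)) (array([223.04918033, 175.97377049]), array([  3,   5,  21,  19, 305], dtype=int32))
[ 0.5286 -0.1057  0.198 ]
[ 0.5295 -0.1127  0.198 ]
```

```bash
python3 -m creep '[[[1,-50,-12,0,0.012,0,0],[1,-100,-14,0,0.012,0,0],[1,-108,-14,20,0.012,0,0],[1,-108,-14,20,0.012,0,0],[1,-108,-14,20,0.012,0,0]]]' >/dev/null; python3 d.py 0.5285 -0.112 0.24 100.5
python3 - <<'E'
from h import *
p=ctrl.camera_params("wrist");a=ctrl.get_image("wrist");cv2.imwrite("pics/w3.png",cv2.cvtColor(a,4))
print(proj("wrist",(.5285,-.112,.214)),proj("wrist",(.5285,-.112,.198)))
np.save("p3.npy",p,allow_pickle=True)
E
```

```text
t 10.4 pos [ 0.5216 -0.111   0.2379] yaw 100.3 F [ 0.7  0.2 -0. ] w 1.004
d mm [-2.2  6.5 -2.2] rot [-0.016 -0.001 -0.004]
[261.53075846 223.14382279] [261.22750066 216.09209818]
```

View pics/w3.png

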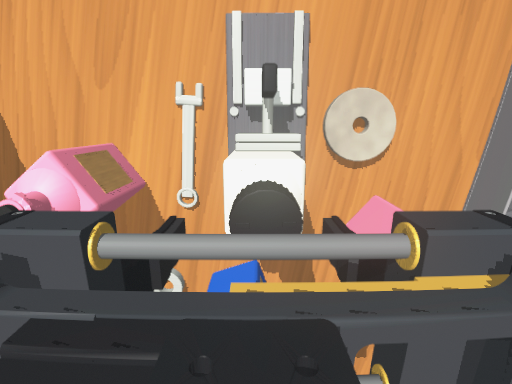

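The wrist view shows the cap spanning columns 230–301, with its far edge at row 180. That puts it slightly right of and above the predicted position. I'll compute the correction.

```bash
python3 - <<'E'
from h import *
P=np.load("p3.npy",allow_pickle=True).item()
Z=.214
for uv in[(229.5,222),(301.5,222),(265,180)]:print(np.round(ray("wrist",uv,Z,P),4))
C=np.array([.5285,-.112])
def rim(C,z):
  t=np.linspace(0,6.28,60);return np.array([proj("wrist",(C[0]+.027*np.cos(a),C[1]+.027*np.sin(a),z),P) for a in t])
for C in[(.5285,-.112),(.531,-.111),(.531,-.108)]:
  r=np.vstack([rim(C,.214),rim(C,.182)]);print(C,r.min(0),r.max(0))
E
```

```text
[ 0.5048 -0.1157  0.214 ]
[ 0.556  -0.1062  0.214 ]
[ 0.5242 -0.0806  0.214 ]
(0.5285, -0.112) [225.42156488 178.09594221] [299.95229251 256.87795842]
(0.531, -0.111) [229.03123946 177.45475357] [303.63135082 256.24603464]
(0.531, -0.108) [229.67800301 173.87428688] [304.5611325 252.6508509]
```

```bash
python3 -m creep '[[[1,-2,8,-2,-0.012,0,0],[1,-2,8,-2,-0.012,0,0],[1,-2,8,-2,-0.012,0,0]]]' >/dev/null; python3 d.py 0.530 -0.112 0.18 100.5
```

```text
t 10.75 pos [ 0.5314 -0.1119  0.2419] yaw 100.3 F [ 0.3  0.1 -0.1] w 0.998
d mm [ 0.2 -1.4 61.9] rot [ 0.001  0.    -0.003]
```

```bash
python3 -m creep '[[[1,0,-1,20,0,0,0],[1,0,-1,40,0,0,0],[1,0,-1,60,0,0,0],[1,0,-1,60,0,0,0]]]' >/dev/null; python3 d.py 0.530 -0.112 0.18 100.5
python3 -m creep '[[[0,0,0,0,0,0,0],[0,0,0,0,0,0,0],[0,0,0,0,0,0,0],[0,0,0,0,0,0,0],[0,0,0,0,0,0,0]]]' 40 >/dev/null; python3 d.py 0.530 -0.112 0.18 100.5
python3 -m creep '[[[0,0,0,0,0,0,0],[0,0,0,0,0,0,0],[0,0,0,0,0,0,0]]]' >/dev/null; python3 d.py 0.530 -0.112 0.18 100.5
```

```text
t 11.15 pos [ 0.5281 -0.1121  0.1792] yaw 100.3 F [-0.2  0.2 -0.6] w 1.001
d mm [-0.3  1.9 -0.8] rot [-0.005 -0.001 -0.004]
t 11.65 pos [ 0.5302 -0.1128  0.1819] yaw 100.3 F [0.4 0.2 0.5] w 0.632
d mm [ 0.8 -0.   1.9] rot [ 0.001 -0.    -0.004]
t 11.95 pos [ 0.5303 -0.1128  0.1819] yaw 100.3 F [-0.7 -1.3  3. ] w 0.599
d mm [ 0.8 -0.1  1.9] rot [ 0.001  0.    -0.004]
```

The cap is gripped at 52 mm with almost no side force. Now I'll press down.

```bash
python3 -m creep '[[[0,0,0,2,0,0,0],[0,0,0,4,0,0,0],[0,0,0,6,0,0,0],[0,0,0,7,0,0,0],[0,0,0,7,0,0,0]]]' 50 >/dev/null; python3 d.py 0.530 -0.112 0.18 100.5
```

```text
t 12.45 pos [ 0.5303 -0.1128  0.1758] yaw 100.3 F [-3.3  1.  10.3] w 0.602
d mm [ 0.8 -0.2 -4.2] rot [ 0.001 -0.001 -0.004]
```

Pressed 6 mm with about 10 N, which fits the spring. Now I'll twist anticlockwise, which is negative about tool z.

```bash
for i in 1; do python3 -m creep '[[[0,0,0,0,0,0,-0.1],[0,0,0,0,0,0,-0.2],[0,0,0,0,0,0,-0.3],[0,0,0,0,0,0,-0.4],[0,0,0,0,0,0,-0.5]]]' >/dev/null; python3 d.py 0.5303 -0.1128 0.1758 186.5;python3 -c "from bench import ctrl;s=ctrl.get_state();print(s['torque'],s['joint_positions'])"; done
```

```text
t 12.95 pos [ 0.5314 -0.1131  0.1764] yaw 129.1 F [-0.5  0.4 10.3] w 0.601
d mm [ 0.9 -0.7  0.6] rot [ 0.002  0.004 -1.001]
[-0.01489996  0.10800029 -0.08490349] [-0.48058088  0.13334683  0.69981503  1.80542257 -0.09191313  1.23165521
  0.92814274]
```

```bash
for i in 1 2; do python3 -m creep '[[[0,0,0,0,0,0,-0.1],[0,0,0,0,0,0,-0.2],[0,0,0,0,0,0,-0.3],[0,0,0,0,0,0,-0.4],[0,0,0,0,0,0,-0.5]]]' >/dev/null; python3 d.py 0.5303 -0.1128 0.1758 186.5;python3 -c "from bench import ctrl;s=ctrl.get_state();print(s['torque'],s['joint_positions'])"; done
```

```text
t 13.45 pos [ 0.5316 -0.1131  0.1765] yaw 157.8 F [-0.4 -0.5  9.1] w 0.6
d mm [ 1.3 -0.2  0.7] rot [ 0.001  0.004 -0.501]
[ 0.05718472  0.11136538 -0.02480224] [-0.44395586  0.13035902  0.65880348  1.80426629 -0.0855345   1.23120105
  1.42193209]
t 13.95 pos [ 0.5315 -0.1131  0.1765] yaw -173.6 F [-0.7  0.2  9.9] w 0.6
d mm [1.2 0.4 0.7] rot [-0.     0.004 -0.001]
[ 0.03725652  0.10336485 -0.04366016] [-0.40894909  0.12791206  0.61985909  1.80331266 -0.0796407   1.23099345
  1.91636838]
```

```bash
python3 -m creep '[[[0,0,0,0,0,0,0],[0,0,0,-4,0,0,0],[0,0,0,-8,0,0,0],[0,0,0,-12,0,0,0],[0,0,0,-16,0,0,0]]]' >/dev/null; python3 d.py 0.531 -0.1128 0.233 186.5
python3 -m creep '[[[0,0,0,-8,0,0,0],[0,0,0,-16,0,0,0],[0,0,0,-26,0,0,0],[0,0,0,-36,0,0,0],[0,0,0,-40,0,0,0]]]' >/dev/null; python3 d.py 0.531 -0.1128 0.233 186.5
```

```text
t 14.45 pos [ 0.5293 -0.1127  0.19  ] yaw -173.8 F [-0.3 -0.7  0. ] w 0.601
d mm [ -1.6  -0.3 -43. ] rot [ 0.    -0.001 -0.005]
t 14.95 pos [ 0.5306 -0.113   0.2321] yaw -173.8 F [ 0.1 -1.  -0.3] w 0.601
d mm [-0.4  0.1 -0.9] rot [-0.     0.002 -0.005]
```

It lifted with no resistance. I'll settle and check in the camera.

```bash
python3 -m creep '[[[0,0,0,0,0,0,0],[0,0,0,0,0,0,0],[0,0,0,0,0,0,0]]]' >/dev/null; python3 d.py 0.531 -0.1128 0.233 186.5
python3 - <<'E'
from h import *
a=ctrl.get_image("scene");a=cv2.cvtColor(a,4);w=cv2.cvtColor(ctrl.get_image("wrist"),4)
cv2.imwrite("pics/e.png",np.hstack([cv2.resize(a[120:270,180:310],(390,450),interpolation=2),cv2.resize(w,(400,450))]))
E
```

```text
t 15.25 pos [ 0.5296 -0.1127  0.23  ] yaw -173.8 F [ 0.7 -0.2 -0.8] w 0.601
d mm [-1.4 -0.2 -3. ] rot [ 0.    -0.001 -0.005]
```

View pics/e.png

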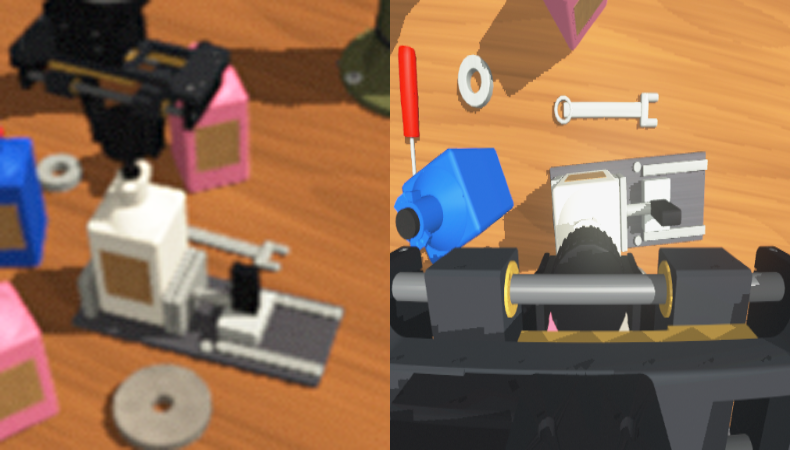

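The final view shows the neck exposed at crop (130,180). The cap is held level in the fingers above it, and the jug is upright between the jaws. I'm handing in.

```bash
python3 -c "from bench import ctrl;print(ctrl.close_job())"; python3 d.py 0.53 -0.1128 0.233 186.5
```

```text
the job is handed in; nothing more can be done
None
the job is handed in; nothing more can be done
```

The jug is clamped and its cap is off, held in the gripper about 48 mm above its closed place. I handed the job in at about 15 s of the 51 s allowed.

- **Clamping:** I slid the jaw 53.3 mm by its handle. The push had risen to about 20 N by then, against the 19 N given for a full press, and the jaw had all but stopped moving. I then released the handle. The camera showed the jaw face against the jug and the jug upright.
- **Cap:** I pressed it down 6 mm with about 10 N and twisted it about 86° anticlockwise. It lifted with no resistance.
- **Last checks:** The gripper opening stayed at 52 mm (the cap is 54 mm across), the force on the tool was close to zero, and the last picture showed the bare neck with the cap held above it and the jug still clamped. I saw no sign that anything else on the bench had moved, but the last picture covers only the area around the jug and I measured none of the other things.

**Not measured:**
- The cap's own rotation. I took it from the tool's turn, and the low torque suggests it did not slip.
- The jaw's starting position. I assumed it was fully open, so its true travel could be about 3 mm more than 53.3 mm.

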